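Fold the bench splash guard away

TASK

Fold the three-panel splash guard away. First lift the end panel so that its drop pin leaves the keeper, fold it right round against the middle panel and press it home past its sprung catch; then fold these two together right round against the fixed panel, again home past its catch. Leave the things standing about where they are.

Things in the scene. Friction and masses are not known exactly. Their poses are not given: they have to be found in the camera images.
- guard: Three grey upright panels in a row on an aluminium rail (30 x 392 x 6 mm) screwed to the worktop; does not move. Origin: centre of the rail's underside. y runs along the rail to the fixed panel, z up; panels fold to the -x side (robot's side). Here: sheets 8 mm thick, unfolded all in plane x = 0; fixed panel y 0.066 to 0.174, middle 0.054 to -0.054, end -0.066 to -0.174.
- first_hinge (a point): First hinge's vertical axis, at worktop height, guard frame x -0.016, y +0.060: carries the middle panel, whose sheet centre is 16 mm off the axis. Folded home, the middle panel's sheet centre is at guard x -0.032, with the end panel's at x -0.016 between it and the fixed panel. The gaps are 8 mm, no room for fingers: the last part must be pushed on the outer face with shut fingers.
- second_hinge (a point): Second hinge's vertical axis, at worktop height, unfolded at guard x -0.008, y -0.060; travels with the middle panel and carries the end panel, whose sheet centre is 8 mm off the axis. Folded home the end panel lies parallel to the middle panel, 16 mm between sheet centres, 8 mm gap (no room for fingers: push the last part on the outer face with shut fingers).
- keeper (a point): Keeper: two lugs on the rail, tops at z 0.022, gap 14 mm; this point is between them at lug-top height, guard x 0, y -0.165. The end panel's drop pin (8 mm diameter, foot at z 0.010, 105 mm from the second hinge) stands between them: while it is down neither panel can swing. Lifting the end panel 15 to 25 mm frees it; it may come down again once swung 0.2 rad.
- catch_fixed (a point): Catch on the fixed panel: bracket 16 mm wide reaching 48 mm towards guard -x, top at z 0.121, with a sprung ball (this point: guard x -0.039, y 0.160, z 0.097) that rides over the middle panel's shoulder. It resists over the last 0.16 rad, needs 8 to 20 N of push at the grip, snaps about 0.07 rad before the rigid stop and then holds the panel there; short of that it throws it back.
- catch_mid (a point): The same kind of catch on the middle panel, for the end panel: bracket reaching 32 mm towards the robot's side, 20 mm from the first hinge; this point: its ball, guard x -0.023, y 0.040, z 0.097 when unfolded. Same push, snap and hold as the other catch.
- guard_end (a joint): Second hinge, between the middle and the end panel, rad: 0 = unfolded in line, 3.14 = end panel folded fully home against the middle panel (stop). Turns clockwise from above as it grows. Light friction (about 0.03 N m); stays where it is left, except near the catch.
- guard_mid (a joint): First hinge, between the fixed and the middle panel, rad: 0 = unfolded in line (stop), 3.14 = folded fully home against the fixed panel (stop). Turns clockwise from above as it grows. Friction about 0.18 N m. Pushing (not pinching) the end panel while that is folded less than a right angle tends to swing the middle panel along; beyond a right angle the push keeps it on its stop.
- guard_lift (a joint): Height of the end panel above its resting height, m: 0 to 0.030; it drops back by its own weight (1.8 to 3.5 N) when let go.
- end_grip (a point): Middle of the top edge (z 0.125) of the end panel's raised grip, 60 mm from the second hinge; the grip is 8 mm thick, 56 mm long and stands 30 mm above the panel's shoulders. Sheets reach from z 0.030 to shoulders at z 0.095.
- mid_grip (a point): Middle of the top edge (z 0.125) of the middle panel's raised grip, 60 mm from the first hinge; same size as the end panel's. Sheets reach from z 0.030 to shoulders at z 0.095.
- tube_rack: Bystander: cream five-place tube rack, 23 x 136 x 66 mm, behind the fixed panel. Origin: centre of its underside.
- caps_box: Bystander: small smoked box of spare caps, 72 x 102 x 49 mm, behind the middle panel. Origin: centre of its underside.
- tape_roll: Bystander: roll of tape lying flat, 98 mm across, 25 mm high, beyond the end panel. Origin: centre of its underside.
- timer: Bystander: white bench timer, 62 x 66 x 19 mm, beyond the fixed panel. Origin: centre of its underside.

How it is judged:
By the outcome, as a careful person would: the job done as asked, in the order asked, and still so for the second after the job is handed in, with the robot touching nothing.
It also fails if it takes over 67 s, if anything falls off the work surface, if the arm or the gripper's body presses on something with over 40 N, if the wrist force passes 120 N, or if a joint passes its speed limit or range.

ROBOT

A 6-joint arm with a two-finger parallel gripper is mounted at the origin on a cart in front of the work surface, level with it; the furniture and walls round the work are solid. World frame = base frame: x ahead of the robot, y to its left, z up, the work surface at z = 0. Lengths are in m, angles in rad, forces in N, time in s.
With the tool pointing down it reaches from about 0.25 to 0.775 m from the base axis. Payload 4 kg.
Tool frame: the origin (TCP) lies midway between the tips of the shut fingers; the grasp point (between the pads) lies 19 mm behind it; z points along the fingers, y is the line along which they close (so a half turn about z gives the same grasp; the last joint's range is limited). The gripper opens to 94 mm and grips with 3 to 60 N. Pads are 16 mm wide; open, the fingers measure 119 mm over their backs; the gripper's body (75 mm by 177 mm) begins 78 mm behind the grasp point.
Start: joints at [-1.418, 0.087, 1.371, -0, 1.684, -0.103], TCP at [0.139, -0.532, 0.167] pointing down, gripper open.
Joint ranges: [-3.1, 3.1], [-0.76, 2.03], [0.27, 2.55], [-1.08, 4.22], [0.17, 2.65], [-2.57, 2.57]. Speed limits (rad/s): [2.79, 2.79, 3.14, 3.14, 3.14, 3.14].

INTERFACE

Orientations are given as [roll, pitch, yaw] about the fixed x, y, z axes, in that order (R = Rz(yaw) Ry(pitch) Rx(roll)).
In Python, from bench import robot gives the robot as it stands.
- The arm moves only by the tool servo_tool, never from a script. Its argument "moves" is a list of rows, each a list of 5 numbers: the shift along the tool's x, y, z in units of 25 mm (1.0 is 25 mm), then the turn about the tool's z in units of 6 degrees (1.0 is 6 degrees), then the closure, from 0 (fully open) to 1 (shut). In form: [[dx, dy, dz, yaw, gripper], ...]. A call has 1 to 10 rows; each row is the pose to reach, as a shift and turn from the pose commanded when the call began, along the tool's axes at that moment; what a row does not reach only later rows make up. A row lasts 1/12 s, in which the tool goes at most 41.7 mm and 7.16 degrees, less where a joint would pass 70% of its speed; a pose out of reach is approached as far as the arm can. A call with a gripper value outside its range is refused whole. The fingers move at their own pace and stop on an object; the grip force is fixed at half the most. Time passes only in rows, so rows that repeat a pose let the fingers close. It gives the time, the measured TCP pose, the force, the opening and the grip force at its end, in the units of the state.
- robot.get_obs(): the state, without advancing time (a new reading comes with each control period).
- robot.snapshot(name): name is "side" or "top" or "wrist"; returns a dict with "image" (384x512x3 uint8, blue, green, red), "fx", "fy", "cx", "cy" (pixels), "k1" (the pictures are not rectified: a ray, as slopes to the right and down, at radius r is drawn at 1 + k1 r^2 times it, then the intrinsics apply), "eye" and "orientation" of the camera in the world; the wrist camera has in their place "T_tool_cam" (4x4, takes a point from camera to tool coordinates, whose origin is the TCP and whose axes are the flange's). Camera axes: x right, y down, z forward; pixel columns grow to the right and rows downward; lengths in m; the calibration is good to about 2 mm. A picture is of the moment at which its call begins: read the wrist's pose just before it. There is no depth.
- robot.close_job(): hands the job in; it is judged then, once.
The state is a dict: "time": time; "joint_positions": joint angles; "qvel": joint speeds; "joint_torque": joint torques, N m; "tool_pos": TCP position; "ee_rot": TCP orientation; "wrist_force": force on the tool from outside, world axes, zero at the start; "wrist_torque": the same for the moment, N m; "width": finger opening in m; "finger_force": force on a finger pad.
Only numpy, scipy, OpenCV 4.12 (cv2) and the standard library are available. Lean on these libraries where they do the work, as an engineer would, in place of code of your own. Each camera call takes 0.05 s, during which the arm holds its last target. There are 200 camera calls.

## Working session

There is one attempt and no reset: what is moved stays moved. The work goes in short steps, Python scripts to look and compute and a tool call to move; the robot and the scene stay as the last step left them, time stands still between calls to the robot, and variables do not carry over. Pictures are saved under pics/ and viewed, at most 10 in all, crops included, and the job is handed in when it is done.

Besides the shell and the picture viewer there is one more tool, called after "Call:" as name(argument=value, ...), one argument or row to a line, values as JSON. servo_tool: Moves the arm, as the interface text tells. Its arguments: {"type":"object","properties":{"moves":{"type":"array"}},"required":["moves"]}

```bash
mkdir -p pics; ls; cat > h.py <<'E'
import numpy as np, cv2
from bench import robot
from scipy.spatial.transform import Rotation as Ro
E
python3 - <<'E'
from h import *
o=robot.get_obs(); print(o)
for n in ("top","side"):
    s=robot.snapshot(n); cv2.imwrite(f"pics/{n}0.png",s["image"])
    print({k:v for k,v in s.items() if k!="image"})
E
```

```text
pics
{'time': 0.0, 'joint_positions': array([-1.41806110e+00,  8.79050396e-02,  1.37222511e+00, -9.17615681e-07,
        1.68355850e+00, -1.03116413e-01]), 'qvel': array([0.00063824, 0.00084338, 0.00041078, 0.00115484, 0.00044144,
       0.00055319]), 'joint_torque': array([-3.53256100e-04, -3.40182889e+01, -3.02429044e+01,  7.16509600e-02,
        3.30836372e-02, -1.64612447e-04]), 'tool_pos': array([ 0.13908129, -0.53149365,  0.16564633]), 'ee_rot': array([-3.13950769e+00, -2.14841858e-04,  2.55851319e-01]), 'wrist_force': array([-0.31506793, -0.06683028,  0.08607441]), 'wrist_torque': array([ 0.01976442, -0.00047164, -0.00905609]), 'finger_force': 0.0, 'width': 0.09405358036045693}
{'fx': 440.4108614242394, 'fy': 440.4108614242394, 'cx': 255.20779014039087, 'cy': 195.773634758535, 'k1': -0.11883789802978793, 'eye': array([ 0.45086296, -0.03710832,  1.3240338 ]), 'orientation': array([-3.0706485 , -0.01816746, -1.54879242])}
{'fx': 351.7200369098178, 'fy': 351.7200369098178, 'cx': 257.98073434234914, 'cy': 195.1794552160662, 'k1': -0.0712704373284815, 'eye': array([0.20453079, 0.777002  , 0.66884845]), 'orientation': array([-2.14420706,  0.00819771, -2.78564045])}
```

View pics/top0.png

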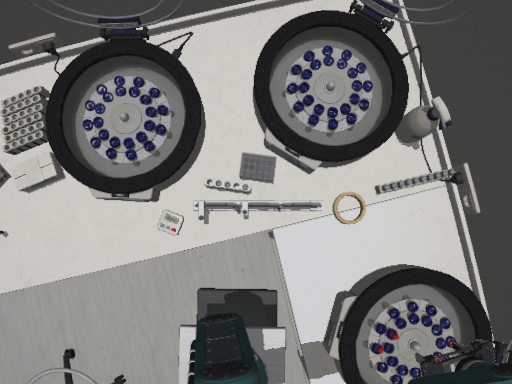

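View pics/side0.png

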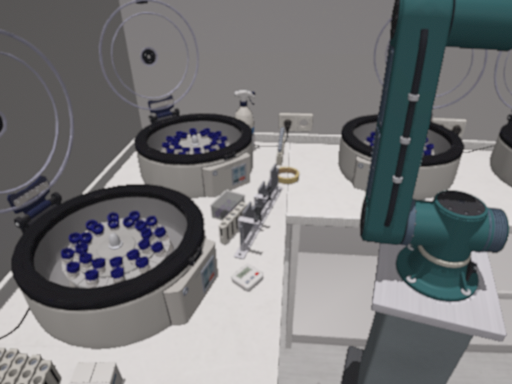

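The top view shows the rail from about (193,206) to (322,205), the tape roll at (349,208), and the timer at (170,222). I'll enlarge it.

```bash
cat >> h.py <<'E'
def cam(s,o=None):
    if "eye" in s: return np.array(s["eye"]),Ro.from_euler("xyz",s["orientation"]).as_matrix()
    T=np.eye(4);T[:3,:3]=Ro.from_euler("xyz",o["ee_rot"]).as_matrix();T[:3,3]=o["tool_pos"]
    T=T@s["T_tool_cam"];return T[:3,3],T[:3,:3]
def KD(s): return np.array([[s["fx"],0,s["cx"]],[0,s["fy"],s["cy"]],[0,0,1.]]),np.array([s["k1"],0,0,0,0.])
def px2w(s,uv,z,o=None):
    e,R=cam(s,o);K,D=KD(s)
    p=cv2.undistortPoints(np.array(uv,float).reshape(-1,1,2),K,D).reshape(-1,2)
    d=np.c_[p,np.ones(len(p))]@R.T
    return e+d*((np.broadcast_to(z,len(p))-e[2])/d[:,2])[:,None]
def w2px(s,P,o=None):
    e,R=cam(s,o);K,D=KD(s)
    return cv2.projectPoints((np.array(P,float).reshape(-1,3)-e)@R,np.zeros(3),np.zeros(3),K,D)[0].reshape(-1,2)
E
python3 - <<'E'
from h import *
s=robot.snapshot("top")
print(px2w(s,[[193,206],[322,205],[349,208],[170,222]],0).round(3))
c=s["image"][180:240,180:340]; cv2.imwrite("pics/topc.png",cv2.resize(c,None,fx=5,fy=5,interpolation=cv2.INTER_CUBIC))
E
```

```text
[[ 0.51   0.127  0.   ]
 [ 0.522 -0.262  0.   ]
 [ 0.515 -0.345  0.   ]
 [ 0.46   0.195  0.   ]]
```

View pics/topc.png

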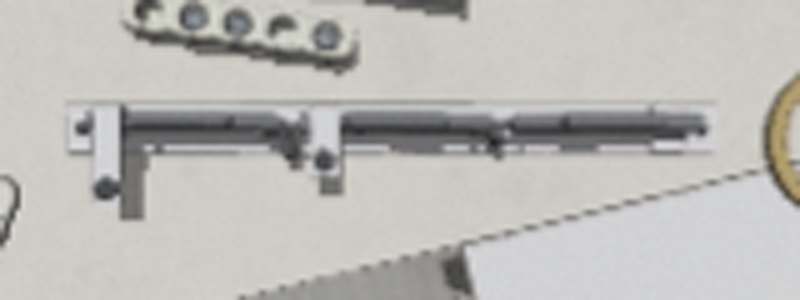

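Rail corners in the crop are about (67,101), (716,101), (716,154) and (67,154). I'll compute the guard pose, then hover over the end grip and refine it with the wrist camera.

```bash
python3 - <<'E'
from h import *
s=robot.snapshot("top")
c=np.array([[67,101],[716,101],[716,154],[67,154]],float); uv=(c+.5)/5-.5+180
P=px2w(s,uv,.006);print(P.round(4))
L=(P[0]+P[3]-P[1]-P[2])/2; print(np.linalg.norm(L)); th=np.arctan2(-L[0],L[1]);print("yaw",th,"centre",P.mean(0))
o=robot.get_obs()
R=Ro.from_euler("xyz",o["ee_rot"]).as_matrix()
g=P.mean(0);Rg=Ro.from_euler("z",th).as_matrix()
t=g+Rg@[0,-.12,0];t[2]=.20
print(t,(R.T@(t-o["tool_pos"])/.025).round(2), "turn tool", -np.degrees(th+np.pi/2-o["ee_rot"][2])/6)
E
```

```text
[[ 0.5286  0.1272  0.006 ]
 [ 0.5376 -0.2631  0.006 ]
 [ 0.5056 -0.2635  0.006 ]
 [ 0.4968  0.1262  0.006 ]]
0.3901139819308587
yaw 0.022876948098620595 centre [ 0.51717471 -0.06826173  0.006     ]
[ 0.5199197  -0.18823033  0.2       ] [18.21 -9.44 -1.34] turn tool -12.77583160889575
```

Call:
servo_tool(
  moves=[
    [0,0,-1.6,0,0],
    [0,0,-3,0,0],
    [18,-9.5,-3,-12.8,0],
    [18,-9.5,-3,-12.8,0],
    [18,-9.5,-3,-12.8,0],
    [18,-9.5,-3,-12.8,0],
    [18,-9.5,-3,-12.8,0],
    [18,-9.5,-3,-12.8,0],
    [18,-9.5,-3,-12.8,0],
    [18,-9.5,-3,-12.8,0],
  ],
)

```text
time: 1.03
tool_pos: [0.3861, -0.3053, 0.2418]
ee_rot: [3.141, 0.0, 1.262]
wrist_force: [0.3, -1.1, 0.4]
width: 0.0938
finger_force: 0.0
```

```bash
cat >> h.py <<'E'
G=np.array([.5172,-.0683,0]);TH=.0229
def g2w(p): return G+Ro.from_euler("z",TH).as_matrix()@np.array(p,float)
def to(pg,yawg,o=None):
    "units to reach guard-frame TCP pg with yaw yawg (guard frame)"
    o=o or robot.get_obs();R=Ro.from_euler("z",o["ee_rot"][2]).as_matrix()@np.diag([1,-1,-1])
    d=R.T@(g2w(pg)-o["tool_pos"])/.025
    dy=(yawg+TH-o["ee_rot"][2]+np.pi)%(2*np.pi)-np.pi
    return d.round(2),round(-np.degrees(dy)/6,2)
E
python3 -c "
from h import *
print(to([0,-.12,.24],np.pi/2))"
```

```text
(array([6.09, 3.68, 0.07]), np.float64(-3.17))
```

Call:
servo_tool(
  moves=[
    [6.1,3.7,0,-3.2,0],
    [6.1,3.7,0,-3.2,0],
    [6.1,3.7,0,-3.2,0],
    [6.1,3.7,0,-3.2,0],
    [6.1,3.7,0,-3.2,0],
    [6.1,3.7,0,-3.2,0],
    [6.1,3.7,0,-3.2,0],
    [6.1,3.7,0,-3.2,0],
  ],
)

```text
time: 1.7
tool_pos: [0.5192, -0.1918, 0.2418]
ee_rot: [-3.141, 0.001, 1.589]
wrist_force: [0.8, 0.2, 0.2]
width: 0.0943
finger_force: 0.0
```

```bash
python3 -c "
from h import *
o=robot.get_obs();s=robot.snapshot('wrist');cv2.imwrite('pics/w1.png',s['image'])
print(o['tool_pos'],o['ee_rot'],to([0,-.12,.24],np.pi/2))
import pickle;pickle.dump((o,s),open('w1.pkl','wb'))
for p in [(0,-.092,.125),(0,-.148,.125),(0,-.12,.125),(0,-.165,.022),(.015,-.196,.006),(-.015,-.196,.006),(-.023,.04,.121),(0,.028,.125)]: print(p,w2px(s,g2w(p),o))
"
```

```text
[ 0.51920446 -0.19183918  0.24179266] [-3.14084751e+00  7.33553586e-04  1.58924204e+00] (array([0.15, 0.04, 0.08]), np.float64(-0.05))
(0, -0.092, 0.125) [[252.02131683 150.57125714]]
(0, -0.148, 0.125) [[252.22876229 197.25805171]]
(0, -0.12, 0.125) [[252.12719623 174.39164362]]
(0, -0.165, 0.022) [[252.32031027 189.23111086]]
(0.015, -0.196, 0.006) [[261.55511996 205.02069938]]
(-0.015, -0.196, 0.006) [[243.25263825 205.09039552]]
(-0.023, 0.04, 0.121) [[229.73793434  25.60486215]]
(0, 0.028, 0.125) [[251.51462087  36.82151028]]
```

View pics/w1.png

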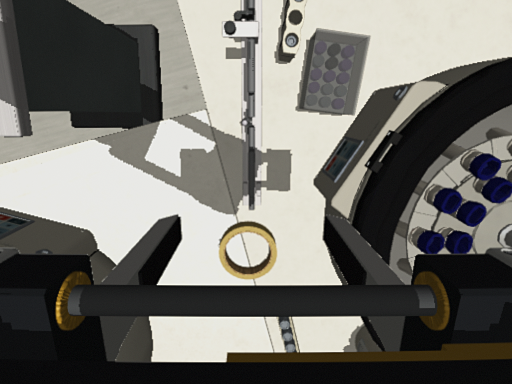

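The wrist view shows the panel line at column ~251 and the rail end near row 210, close to the prediction. I'll zoom in to refine.

```bash
python3 -c "
from h import *
import pickle
o,s=pickle.load(open('w1.pkl','rb'))
c=s['image'][0:225,205:305];c=cv2.resize(c,None,fx=5,fy=5,interpolation=cv2.INTER_CUBIC)
cv2.imwrite('pics/w1c.png',np.hstack([c[:600],np.vstack([c[600:],np.zeros((75,500,3),np.uint8)])])[:, :1000][:600,:800] if 0 else cv2.hconcat([c[100:600,100:420],c[625:1125,100:420]]))
"
```

```text
(no output)
```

View pics/w1c.png

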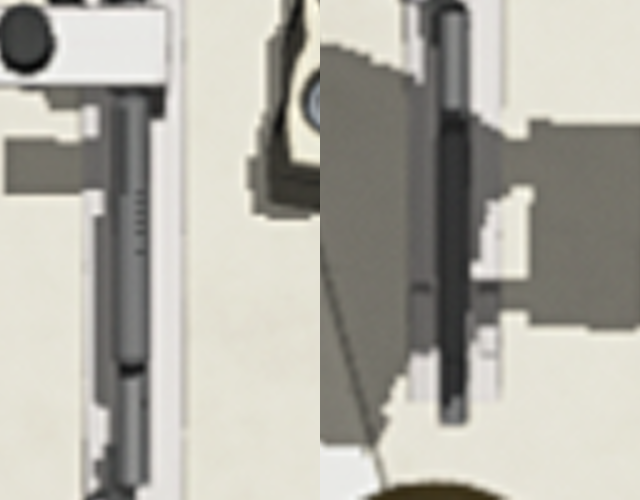

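```bash
sed -i 's/G=np.array(\[.5172/G=np.array([.5167/' h.py; python3 -c "
from h import *
print(to([0,-.12,.098],np.pi/2))"
```

```text
(array([0.15, 0.02, 5.76]), np.float64(-0.05))
```

Call:
servo_tool(
  moves=[
    [0.15,0,1.6,0,0],
    [0.15,0,3.2,0,0],
    [0.15,0,4.7,0,0],
    [0.15,0,5.75,0,0.3],
    [0.15,0,5.75,0,1],
    [0.15,0,5.75,0,1],
    [0.15,0,5.75,0,1],
    [0.15,0,5.75,0,1],
    [0.15,0,5.75,0,1],
    [0.15,0,5.75,0,1],
  ],
)

```text
time: 2.58
tool_pos: [0.5213, -0.1876, 0.1003]
ee_rot: [3.138, 0.002, 1.591]
wrist_force: [0.5, 0.2, 0.6]
width: 0.0506
finger_force: 0.0
```

Call:
servo_tool(
  moves=[
    [0,0,0,0,1],
    [0,0,0,0,1],
    [0,0,0,0,1],
    [0,0,0,0,1],
    [0,0,0,0,1],
    [0,0,0,0,1],
    [0,0,0,0,1],
    [0,0,0,0,1],
  ],
)

```text
time: 3.25
tool_pos: [0.5201, -0.1869, 0.098]
ee_rot: [-3.141, 0.0, 1.591]
wrist_force: [0.5, -0.8, 0.6]
width: 0.0003
finger_force: 0.0
```

```bash
python3 -c "
from h import *
s=robot.snapshot('wrist');a=s['image'][100:384,130:400]
t=robot.snapshot('side');b=t['image'][130:270,200:330]
cv2.imwrite('pics/m2.png',cv2.hconcat([cv2.resize(a,(400,420)),cv2.resize(b,(390,420),interpolation=cv2.INTER_CUBIC)]))
print(w2px(t,[robot.get_obs()['tool_pos'],g2w([0,-.12,.125]),g2w([0,0,.125])]))
"
```

```text
[[271.55902644 173.82507369]
 [271.97303127 166.43356356]
 [260.13060275 184.47701847]]
```

View pics/m2.png

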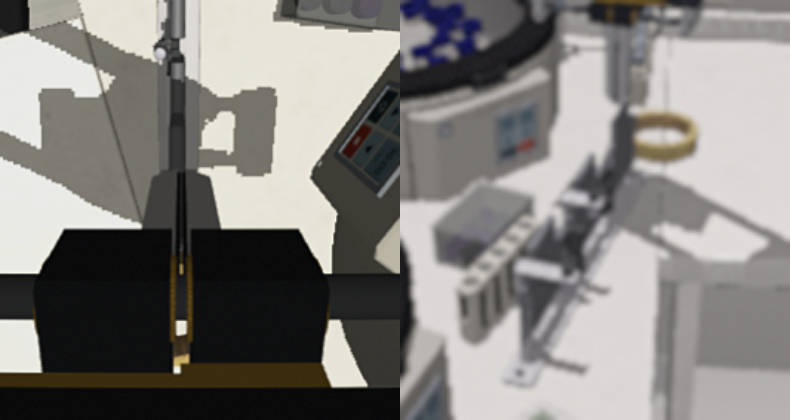

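The wrist crop shows the shut fingers over the panel strip at crop (182,175) and the second hinge at (165,45). I'll check these against projections, since the fingers closed on nothing.

```bash
python3 -c "
from h import *
o=robot.get_obs();s=robot.snapshot('wrist')
print(o['tool_pos'],o['width'],cam(s,o)[0], s['T_tool_cam'].round(3))
P=[(0,-.092,.125),(0,-.148,.125),(0,-.092,.095),(0,-.174,.095),(-.008,-.06,.095),(0,.028,.125),(0,-.028,.125),(.015,-.196,.006)]
for p,q in zip(P,w2px(s,[g2w(p) for p in P],o)): print(p,q.round(1))
R=Ro.from_euler('xyz',o['ee_rot']).as_matrix()
print('tcp',w2px(s,[o['tool_pos'],o['tool_pos']-R[:,2]*.019,o['tool_pos']+R[:,0]*.008],o).round(1))
"
python3 -c "
import cv2
a=cv2.imread('pics/m2.png')
import sys;sys.path.insert(0,'.')
from h import *
s=robot.snapshot('wrist');c=s['image'][120:300,200:310]
t=robot.snapshot('side');b=t['image'][140:220,245:300]
cv2.imwrite('pics/m3.png',cv2.hconcat([cv2.resize(c,(367,600),interpolation=cv2.INTER_CUBIC),cv2.resize(b,(412,600),interpolation=cv2.INTER_CUBIC)]))
"
```

```text
[ 0.52007046 -0.18693275  0.09794341] 0.0006570552836507119 [ 0.51961797 -0.11401181  0.31570122] [[-0.    -0.968 -0.252  0.073]
 [ 1.     0.    -0.001  0.001]
 [ 0.001 -0.252  0.968 -0.218]
 [ 0.     0.     0.     1.   ]]
(0, -0.092, 0.125) [249.7 184.2]
(0, -0.148, 0.125) [250.  259.2]
(0, -0.092, 0.095) [250.  175.1]
(0, -0.174, 0.095) [250.4 269.7]
(-0.008, -0.06, 0.095) [239.1 133.3]
(0, 0.028, 0.125) [248.7 -17.2]
(0, -0.028, 0.125) [249.2  84.3]
(0.015, -0.196, 0.006) [263.9 246.9]
tcp [[251.  208.9]
 [250.8 217.3]
 [250.9 199.2]]
```

View pics/m3.png

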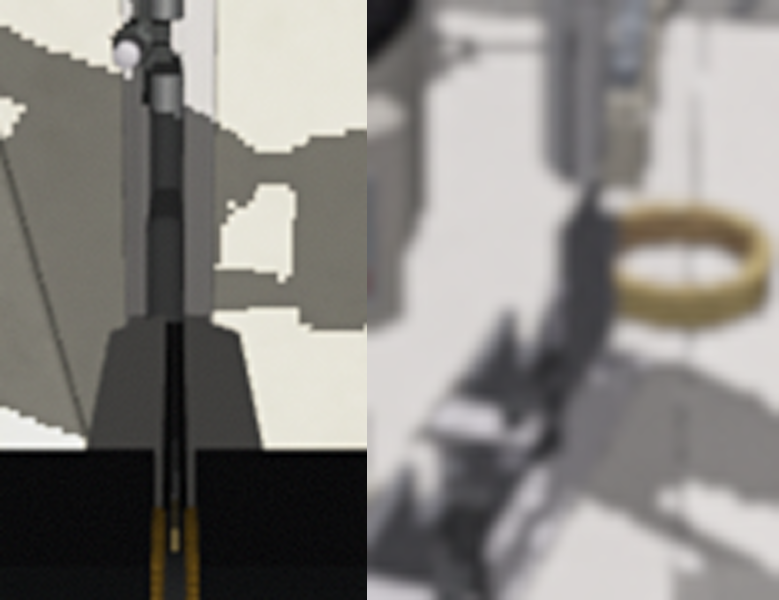

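The side crop shows the fingertips ending at about row 165, level with the grip's top edge at z≈0.125–0.13. The reported TCP would put them at row 174, so the pads look about 30 mm higher than reported and closed above the grip. I'll open part way, go down 28 mm and close again.

Call:
servo_tool(
  moves=[
    [0,0,0,0,0.6],
    [0,0,0,0,0.6],
    [0,0,0,0,0.6],
    [0,0,0,0,0.6],
    [0,0,0,0,0.6],
    [0,0,0.3,0,0.6],
    [0,0,0.7,0,0.6],
    [0,0,1.1,0,0.6],
    [0,0,1.1,0,0.6],
    [0,0,1.1,0,0.6],
  ],
)

```text
time: 4.33
tool_pos: [0.519, -0.1864, 0.0687]
ee_rot: [-3.139, -0.001, 1.591]
wrist_force: [-0.1, 0.2, 0.1]
width: 0.0374
finger_force: 0.0
```

Call:
servo_tool(
  moves=[
    [0,0,0,0,1],
    [0,0,0,0,1],
    [0,0,0,0,1],
    [0,0,0,0,1],
    [0,0,0,0,1],
    [0,0,0,0,1],
    [0,0,0,0,1],
  ],
)

```text
time: 4.92
tool_pos: [0.5189, -0.1872, 0.0708]
ee_rot: [-3.139, 0.0, 1.591]
wrist_force: [-5.5, -0.8, 3.6]
width: 0.0081
finger_force: 30.0
```

Gripped at width 8.1 mm, so the tips really are about 30 mm above the reported TCP. Next I'll lift, and compute the swing table, which is the same for every call because the tool turns with the panel.

Call:
servo_tool(
  moves=[
    [0,0,-0.4,0,1],
    [0,0,-0.8,0,1],
    [0,0,-0.8,0,1],
    [0,0,-0.8,0,1],
  ],
)

```text
time: 5.25
tool_pos: [0.5189, -0.1869, 0.0911]
ee_rot: [-3.139, -0.0, 1.591]
wrist_force: [-4.8, -1.2, -2.2]
width: 0.0075
finger_force: 30.0
```

```bash
python3 -c "
from h import *
print(robot.get_obs()['tool_pos'],robot.get_obs()['width'],robot.get_obs()['wrist_force'])
for n,(x,y) in {'end':(.008,-.06),'mid':(.016+.004+.0125,-.06)}.items():
  for i in range(1,11):
    a=np.radians(6*i);gx=x*np.cos(a)+y*np.sin(a);gy=-x*np.sin(a)+y*np.cos(a)
    print(n,[round((gy-y)/.025,2),round((gx-x)/.025,2),0,i,1])
"
```

```text
[ 0.51893594 -0.18691861  0.09113288] 0.00751191423928651 [-4.75050128 -1.21275926 -2.21791925]
end [np.float64(-0.02), np.float64(-0.25), 0, 1, 1]
end [np.float64(-0.01), np.float64(-0.51), 0, 2, 1]
end [np.float64(0.02), np.float64(-0.76), 0, 3, 1]
end [np.float64(0.08), np.float64(-1.0), 0, 4, 1]
end [np.float64(0.16), np.float64(-1.24), 0, 5, 1]
end [np.float64(0.27), np.float64(-1.47), 0, 6, 1]
end [np.float64(0.4), np.float64(-1.69), 0, 7, 1]
end [np.float64(0.56), np.float64(-1.89), 0, 8, 1]
end [np.float64(0.73), np.float64(-2.07), 0, 9, 1]
end [np.float64(0.92), np.float64(-2.24), 0, 10, 1]
mid [np.float64(-0.12), np.float64(-0.26), 0, 1, 1]
mid [np.float64(-0.22), np.float64(-0.53), 0, 2, 1]
mid [np.float64(-0.28), np.float64(-0.81), 0, 3, 1]
mid [np.float64(-0.32), np.float64(-1.09), 0, 4, 1]
mid [np.float64(-0.33), np.float64(-1.37), 0, 5, 1]
mid [np.float64(-0.31), np.float64(-1.66), 0, 6, 1]
mid [np.float64(-0.25), np.float64(-1.94), 0, 7, 1]
mid [np.float64(-0.17), np.float64(-2.21), 0, 8, 1]
mid [np.float64(-0.06), np.float64(-2.48), 0, 9, 1]
mid [np.float64(0.07), np.float64(-2.73), 0, 10, 1]
```

Call:
servo_tool(
  moves=[
    [-0.02,-0.25,0,1,1],
    [-0.01,-0.51,0,2,1],
    [0.02,-0.76,0,3,1],
    [0.08,-1.0,0,4,1],
    [0.16,-1.24,0,5,1],
    [0.27,-1.47,0,6,1],
    [0.4,-1.69,0,7,1],
    [0.56,-1.89,0,8,1],
    [0.73,-2.07,0,9,1],
    [0.92,-2.24,0,10,1],
  ],
)

```text
time: 6.08
tool_pos: [0.4635, -0.1656, 0.0911]
ee_rot: [3.14, 0.0, 0.538]
wrist_force: [-2.5, -1.6, -2.4]
width: 0.0074
finger_force: 30.0
```

Call:
servo_tool(
  moves=[
    [-0.02,-0.25,0,1,1],
    [-0.01,-0.51,0,2,1],
    [0.02,-0.76,0,3,1],
    [0.08,-1.0,0,4,1],
    [0.16,-1.24,0,5,1],
    [0.27,-1.47,0,6,1],
    [0.4,-1.69,0,7,1],
    [0.56,-1.89,0,8,1],
    [0.73,-2.07,0,9,1],
    [0.92,-2.24,0,10,1],
  ],
)

```text
time: 6.92
tool_pos: [0.4548, -0.1064, 0.0913]
ee_rot: [3.14, -0.003, -0.51]
wrist_force: [-1.5, -5.0, -1.8]
width: 0.0077
finger_force: 30.0
```

Call:
servo_tool(
  moves=[
    [-0.02,-0.25,0,1,1],
    [-0.01,-0.51,0,2,1],
    [0.02,-0.76,0,3,1],
    [0.08,-1.0,0,4,1],
    [0.08,-1.0,0.4,4,1],
    [0.08,-1.0,0.8,4,1],
    [0.08,-1.0,0.8,4,0.75],
    [0.08,-1.0,0.8,4,0.75],
    [0.08,-1.0,0.8,4,0.75],
    [0.08,-1.0,0.8,4,0.75],
  ],
)

```text
time: 7.75
tool_pos: [0.4694, -0.0841, 0.0717]
ee_rot: [-3.139, -0.002, -0.921]
wrist_force: [-0.4, -0.6, -0.1]
width: 0.0235
finger_force: 0.0
```

Call:
servo_tool(
  moves=[
    [0,0,-1.2,0,0.75],
    [0,0,-2.4,0,1],
    [0,0,-2.4,0,1],
    [0,0,-2.4,0,1],
    [0,0,-2.4,0,1],
  ],
)

```text
time: 8.17
tool_pos: [0.4683, -0.0841, 0.1306]
ee_rot: [-3.141, -0.0, -0.922]
wrist_force: [-1.0, -1.1, 0.8]
width: 0.0015
finger_force: 0.0
```

```bash
python3 -c "
from h import *
o=robot.get_obs();print(o['tool_pos'],o['width'],to([-.11,0,.132],0))"
```

```text
[ 0.46834069 -0.08411361  0.13055695] 0.0015120406117947846 (array([-1.91,  1.64, -0.06]), np.float64(-9.02))
```

Call:
servo_tool(
  moves=[
    [-1.2,1.0,0,-1,1],
    [-1.9,1.65,0,-2.2,1],
    [-1.9,1.65,0,-3.4,1],
    [-1.9,1.65,0,-4.6,1],
    [-1.9,1.65,0,-5.8,1],
    [-1.9,1.65,0,-7,1],
    [-1.9,1.65,1.0,-8.2,1],
    [-1.9,1.65,2.0,-9.0,1],
    [-1.9,1.65,2.6,-9.0,1],
    [-1.9,1.65,2.6,-9.0,1],
  ],
)

```text
time: 9.0
tool_pos: [0.4025, -0.0699, 0.0601]
ee_rot: [-3.138, 0.01, 0.02]
wrist_force: [-0.9, 0.7, -0.5]
width: 0.0005
finger_force: 0.0
```

```bash
python3 -c "
from h import *
o=robot.get_obs();print(o['tool_pos'],o['wrist_force'],to([-.028,0,.065],0))"
```

```text
[ 0.40245047 -0.0699108   0.0601041 ] [-0.86521788  0.6877198  -0.52641361] (array([ 3.45,  0.03, -0.2 ]), np.float64(-0.03))
```

Call:
servo_tool(
  moves=[
    [0.6,0,0,0,1],
    [1.2,0,0,0,1],
    [1.8,0,0,0,1],
    [2.3,0,0,0,1],
    [2.6,0,0,0,1],
    [2.8,0,0,0,1],
    [3.0,0,0,0,1],
    [3.2,0,0,0,1],
    [3.3,0,0,0,1],
  ],
)

```text
time: 9.75
tool_pos: [0.4874, -0.069, 0.0652]
ee_rot: [-3.14, 0.004, 0.02]
wrist_force: [-8.7, 1.6, 3.6]
width: 0.0003
finger_force: 4.8
```

Call:
servo_tool(
  moves=[
    [0.1,0,0,0,1],
    [0.15,0,0,0,1],
    [0.2,0,0,0,1],
    [0.2,0,0,0,1],
  ],
)

```text
time: 10.08
tool_pos: [0.4877, -0.0687, 0.0652]
ee_rot: [-3.14, 0.014, 0.02]
wrist_force: [-15.0, 2.5, 8.7]
width: 0.0005
finger_force: 7.7
```

Call:
servo_tool(
  moves=[
    [0.1,0,0,0,1],
    [0.15,0,0,0,1],
    [0.2,0,0,0,1],
    [0.2,0,0,0,1],
  ],
)

```text
time: 10.42
tool_pos: [0.4887, -0.0685, 0.0651]
ee_rot: [-3.139, 0.023, 0.02]
wrist_force: [-25.1, 2.9, 13.7]
width: 0.0005
finger_force: 12.5
```

Call:
servo_tool(
  moves=[
    [0.15,0,0,0,1],
    [0.15,0,0,0,1],
    [-0.6,0,0,0,1],
    [-1.6,0,-1,0,1],
    [-2.4,0,-3,0,1],
    [-2.4,0,-4,0,1],
    [-2.4,0,-4,0,1],
  ],
)

```text
time: 11.0
tool_pos: [0.4427, -0.0722, 0.1745]
ee_rot: [3.136, -0.016, 0.019]
wrist_force: [0.9, 0.4, 0.4]
width: 0.0005
finger_force: 0.0
```

```bash
python3 -c "
from h import *
o=robot.get_obs();s=robot.snapshot('wrist');a=s['image']
print(o['tool_pos'])
P=[(0,0,.125),(-.016,0,.125),(-.024,.04,.121),(-.008,-.06,.095)]
print(w2px(s,[g2w(p) for p in P],o).round(1))
t=robot.snapshot('top');b=t['image'][180:240,190:290]
cv2.imwrite('pics/m4.png',cv2.vconcat([cv2.resize(a,(400,300)),cv2.resize(b,(400,240),interpolation=cv2.INTER_CUBIC)]))
"
```

```text
[ 0.44268471 -0.07215966  0.17450578]
[[248.9 114.1]
 [249.  132.3]
 [206.  141. ]
 [308.7 122.6]]
```

View pics/m4.png

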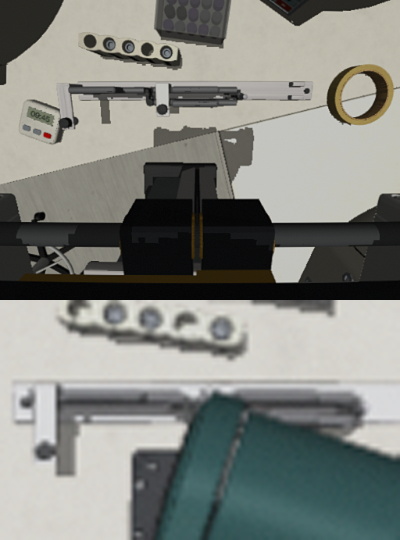

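Panel lies apparently parallel to the middle panel (wrist crop rows ~88–105). I'll check it with pixel profiles.

```bash
python3 -c "
from h import *
o=robot.get_obs();s=robot.snapshot('wrist');g=cv2.cvtColor(s['image'],cv2.COLOR_BGR2GRAY)
for y in (-.025,-.01,.005,.02):
  xs=np.arange(-.045,.012,.0015);q=w2px(s,[g2w((x,y,.125)) for x in xs],o)
  v=cv2.remap(g,q[:,0].astype('f4').reshape(1,-1),q[:,1].astype('f4').reshape(1,-1),cv2.INTER_LINEAR)[0]
  print(y,' '.join(f'{x*1e3:.0f}:{i}' for x,i in zip(xs,v)))
"
```

```text
-0.025 -45:178 -44:189 -42:188 -40:186 -39:187 -37:185 -36:186 -34:187 -33:187 -31:187 -30:186 -28:187 -27:187 -25:187 -24:186 -22:185 -21:179 -19:95 -18:73 -16:90 -15:92 -13:80 -12:47 -10:86 -9:167 -7:113 -6:79 -4:65 -3:63 -1:86 0:98 2:93 3:93 5:171 6:177 8:177 9:173 11:185
-0.01 -45:127 -44:176 -42:188 -40:187 -39:186 -37:188 -36:188 -34:187 -33:187 -31:187 -30:188 -28:188 -27:187 -25:188 -24:188 -22:190 -21:167 -19:60 -18:77 -16:96 -15:102 -13:83 -12:36 -10:80 -9:101 -7:76 -6:81 -4:66 -3:63 -1:86 0:98 2:94 3:83 5:167 6:179 8:177 9:169 11:186
0.005 -45:87 -44:95 -42:135 -40:179 -39:187 -37:187 -36:188 -34:189 -33:190 -31:189 -30:188 -28:188 -27:188 -25:189 -24:188 -22:188 -21:181 -19:99 -18:66 -16:92 -15:103 -13:86 -12:39 -10:60 -9:90 -7:77 -6:79 -4:67 -3:54 -1:76 0:99 2:95 3:81 5:166 6:179 8:176 9:170 11:187
0.02 -45:189 -44:189 -42:187 -40:189 -39:190 -37:188 -36:189 -34:187 -33:188 -31:188 -30:189 -28:190 -27:112 -25:85 -24:88 -22:88 -21:86 -19:64 -18:57 -16:87 -15:105 -13:87 -12:43 -10:46 -9:80 -7:75 -6:79 -4:67 -3:60 -1:86 0:98 2:93 3:75 5:167 6:179 8:177 9:170 11:190
```

The profile puts the end panel at guard x −20 to −12 mm for every y, so it is parallel and home. Next I'll go behind the middle panel with shut fingers, yaw about 140° so the gripper body stays clear of the centrifuge and the last joint has range for a full sweep.

```bash
python3 -c "
from h import *
psi=np.radians(140)
print(to([.05,.005,.19],psi))
R=np.array([[np.cos(psi),np.sin(psi)],[np.sin(psi),-np.cos(psi)]]) # cols tool x,y
p=np.array([.0342,-.055])
for i in range(1,11):
    a=np.radians(6*i);A=np.array([[np.cos(a),np.sin(a)],[-np.sin(a),np.cos(a)]])
    print((R.T@(A@p-p)/.025).round(2),i)
"
```

```text
(array([ 5.09, -0.25, -0.96]), np.float64(-23.36))
[ 0.1  -0.25] 1
[ 0.22 -0.49] 2
[ 0.37 -0.72] 3
[ 0.54 -0.93] 4
[ 0.73 -1.12] 5
[ 0.94 -1.29] 6
[ 1.17 -1.44] 7
[ 1.41 -1.56] 8
[ 1.67 -1.66] 9
[ 1.93 -1.73] 10
```

Call:
servo_tool(
  moves=[
    [0,0,-0.8,-1.15,1],
    [0,0,-0.8,-2.3,1],
    [0,0,-0.8,-3.5,1],
    [0,0,-0.8,-4.7,1],
    [0,0,-0.8,-5.9,1],
    [0,0,-0.8,-7.1,1],
    [0,0,-0.8,-8.3,1],
    [0,0,-0.8,-9.5,1],
    [0,0,-0.8,-10.6,1],
    [0,0,-0.8,-11.8,1],
  ],
)

```text
time: 11.98
tool_pos: [0.4384, -0.0704, 0.183]
ee_rot: [-3.137, 0.0, 1.261]
wrist_force: [-0.2, 0.8, 0.4]
width: 0.0003
finger_force: 0.0
```

Call:
servo_tool(
  moves=[
    [0,0,0,-1.15,1],
    [0,0,0,-2.3,1],
    [0,0,0,-3.5,1],
    [0,0,0,-4.7,1],
    [0,0,0,-5.9,1],
    [0,0,0,-7.1,1],
    [0,0,0,-8.3,1],
    [0,0,0,-9.5,1],
    [0,0,0,-10.6,1],
    [0,0,0,-11.5,1],
  ],
)

```text
time: 12.82
tool_pos: [0.4384, -0.0704, 0.183]
ee_rot: [-3.14, -0.004, 2.465]
wrist_force: [0.2, 0.1, -0.0]
width: 0.0003
finger_force: 0.0
```

```bash
python3 -c "
from h import *
o=robot.get_obs();print(o['tool_pos'],o['joint_positions'],to([.05,.005,.19],np.radians(140)))"
```

```text
[ 0.43840994 -0.07043429  0.18301696] [-2.87020925e-01 -1.50301509e-01  1.56974158e+00 -1.05832317e-04
  1.72632116e+00 -1.18123992e+00] (array([-3.79,  3.47, -0.28]), np.float64(-0.01))
```

Call:
servo_tool(
  moves=[
    [-1.1,1.0,0,0,1],
    [-2.2,2.0,0,0,1],
    [-3.3,3.0,0,0,1],
    [-3.8,3.5,0,0,1],
    [-3.8,3.5,0.8,0,1],
    [-3.8,3.5,2.0,0,1],
    [-3.8,3.5,3.2,0,1],
    [-3.8,3.5,4.2,0,1],
    [-3.8,3.5,4.7,0,1],
    [-3.8,3.5,4.7,0,1],
  ],
)

```text
time: 13.65
tool_pos: [0.5643, -0.0619, 0.0619]
ee_rot: [-3.136, -0.01, 2.459]
wrist_force: [-1.1, -0.2, -0.5]
width: 0.0002
finger_force: 0.0
```

```bash
python3 -c "
from h import *
o=robot.get_obs();print(o['tool_pos'],o['wrist_force'],to([.0182,.005,.065],np.radians(140)))"
```

```text
[ 0.56427428 -0.06187972  0.06193635] [-1.07122432 -0.22386758 -0.46864009] (array([ 0.89, -0.78, -0.12]), np.float64(-0.07))
```

Call:
servo_tool(
  moves=[
    [0.4,-0.35,0,0,1],
    [0.75,-0.65,0,0,1],
    [0.9,-0.78,0,0,1],
    [0.9,-0.78,0,0,1],
  ],
)

```text
time: 13.98
tool_pos: [0.5385, -0.0638, 0.0694]
ee_rot: [3.141, 0.002, 2.459]
wrist_force: [0.1, -0.9, -0.1]
width: 0.0006
finger_force: 0.0
```

Call:
servo_tool(
  moves=[
    [0.1,-0.25,0,1,1],
    [0.22,-0.49,0,2,1],
    [0.37,-0.72,0,3,1],
    [0.54,-0.93,0,4,1],
    [0.73,-1.12,0,5,1],
    [0.94,-1.29,0,6,1],
    [1.17,-1.44,0,7,1],
    [1.41,-1.56,0,8,1],
    [1.67,-1.66,0,9,1],
    [1.93,-1.73,0,10,1],
  ],
)

```text
time: 14.82
tool_pos: [0.4749, -0.0702, 0.0696]
ee_rot: [3.137, 0.006, 1.406]
wrist_force: [-0.9, -6.5, 0.4]
width: 0.0005
finger_force: 2.5
```

Call:
servo_tool(
  moves=[
    [0.1,-0.25,0,1,1],
    [0.22,-0.49,0,2,1],
    [0.37,-0.72,0,3,1],
    [0.54,-0.93,0,4,1],
    [0.73,-1.12,0,5,1],
    [0.94,-1.29,0,6,1],
    [1.17,-1.44,0,7,1],
    [1.41,-1.56,0,8,1],
    [1.67,-1.66,0,9,1],
    [1.93,-1.73,0,10,1],
  ],
)

```text
time: 15.65
tool_pos: [0.4373, -0.0135, 0.0689]
ee_rot: [3.14, 0.003, 0.359]
wrist_force: [-4.8, -2.8, 3.5]
width: 0.0002
finger_force: 2.4
```

```bash
python3 -c "
from h import *
o=robot.get_obs();h=np.array([-.016,.06])
g=Ro.from_euler('z',-TH).apply(o['tool_pos']-G)[:2]-h
print('rel hinge',g,np.hypot(*g),'fold of tcp',np.degrees(np.arctan2(-.055,.0342)-np.arctan2(g[1],g[0]))%360,o['joint_positions'],np.degrees(o['ee_rot'][2]-TH))
print('home', to([-.016-.0342,.06+.055,.068],np.radians(-40)))"
```

```text
rel hinge [-0.06208312 -0.00335267] 0.062173582721501634 fold of tcp 118.78295894961455 [-0.15749311 -0.12386628  1.77381923 -0.00333679  1.4935934   1.05429084] 19.27256739730477
home (array([ 1.82, -1.84,  0.04]), np.float64(9.88))
```

Call:
servo_tool(
  moves=[
    [0.1,-0.25,0,1,1],
    [0.22,-0.49,0,2,1],
    [0.37,-0.72,0,3,1],
    [0.54,-0.93,0,4,1],
    [0.73,-1.12,0,5,1],
    [0.94,-1.29,0,6,1],
    [1.15,-1.44,0,7,1],
    [1.38,-1.56,0,8,1],
    [1.6,-1.66,0,9,1],
    [1.8,-1.8,0,10,1],
  ],
)

```text
time: 16.48
tool_pos: [0.4597, 0.0413, 0.0686]
ee_rot: [3.126, 0.003, -0.689]
wrist_force: [-6.8, -6.5, 2.7]
width: 0.0002
finger_force: 3.6
```

```bash
python3 -c "
from h import *
o=robot.get_obs()
g=Ro.from_euler('z',-TH).apply(o['tool_pos']-G);print('guard',g,o['wrist_force'],o['joint_positions'][5],'1 unit +x in tool:',to(g+[.025,0,0],o['ee_rot'][2]-TH))"
```

```text
guard [-0.05447264  0.11083985  0.06862907] [-6.80088444 -6.5085709   2.71676196] 2.235831701034835 1 unit +x in tool: (array([ 0.76, -0.65,  0.  ]), np.float64(-0.0))
```

Call:
servo_tool(
  moves=[
    [0.08,-0.07,0,0,1],
    [0.15,-0.13,0,0,1],
    [0.23,-0.2,0,0,1],
    [0.3,-0.26,0,0,1],
    [0.3,-0.26,0,0,1],
  ],
)

```text
time: 16.9
tool_pos: [0.4629, 0.044, 0.0683]
ee_rot: [3.121, 0.017, -0.682]
wrist_force: [-30.0, -5.7, 17.2]
width: 0.0004
finger_force: 15.1
```

Call:
servo_tool(
  moves=[
    [0.08,-0.07,0,0,1],
    [0.15,-0.13,0,0,1],
    [0.23,-0.2,0,0,1],
    [0.23,-0.2,0,0,1],
  ],
)

```text
time: 17.23
tool_pos: [0.4628, 0.044, 0.0683]
ee_rot: [3.11, 0.03, -0.682]
wrist_force: [-47.0, -7.1, 30.0]
width: 0.0007
finger_force: 24.5
```

Stalled at the predicted home position, rigid at 47 N. I'll back off and check.

Call:
servo_tool(
  moves=[
    [-0.4,0.35,0,0,1],
    [-1.2,1.0,0,0,1],
    [-2.2,1.9,-0.5,0,1],
    [-3.0,2.6,-2,0,1],
    [-3.0,2.6,-3.5,0,1],
    [-3.0,2.6,-4.5,0,1],
    [-3.0,2.6,-5,0,1],
    [-3.0,2.6,-5,0,1],
  ],
)

```text
time: 17.9
tool_pos: [0.3853, 0.0432, 0.1972]
ee_rot: [-3.136, -0.007, -0.682]
wrist_force: [0.8, -0.4, -0.2]
width: 0.0008
finger_force: 0.0
```

```bash
python3 -c "
from h import *
o=robot.get_obs();s=robot.snapshot('wrist');g=cv2.cvtColor(s['image'],cv2.COLOR_BGR2GRAY)
print(o['tool_pos'],o['wrist_force'])
for y in (.09,.10,.12,.135):
  xs=np.arange(-.055,.012,.0015);q=w2px(s,[g2w((x,y,.125)) for x in xs],o)
  v=cv2.remap(g,q[:,0].astype('f4').reshape(1,-1),q[:,1].astype('f4').reshape(1,-1),cv2.INTER_LINEAR)[0]
  print(y,q[0].round(),' '.join(f'{x*1e3:.0f}:{i}' for x,i in zip(xs,v)))
t=robot.snapshot('top');b=t['image'][170:250,160:280]
cv2.imwrite('pics/m5.png',cv2.vconcat([cv2.resize(s['image'],(450,338)),cv2.resize(b,(375,250),interpolation=cv2.INTER_CUBIC).copy() if 0 else cv2.resize(b,(450,262),interpolation=cv2.INTER_CUBIC)]))
"
```

```text
[0.38530251 0.04319073 0.19719849] [ 0.83589479 -0.44412149 -0.2440855 ]
0.09 [223. 116.] -55:227 -54:227 -52:155 -50:112 -49:115 -47:116 -46:105 -44:52 -43:27 -41:28 -40:29 -38:35 -37:34 -35:37 -34:54 -32:37 -31:27 -29:28 -28:30 -26:29 -25:34 -23:35 -22:33 -20:45 -19:54 -17:27 -16:28 -14:28 -13:28 -11:31 -10:34 -8:30 -7:34 -5:42 -4:122 -2:199 -1:223 1:231 2:228 4:225 5:225 7:226 8:232 10:133 11:112
0.1 [215. 123.] -55:230 -54:176 -52:110 -50:114 -49:115 -47:115 -46:106 -44:49 -43:26 -41:29 -40:29 -38:29 -37:29 -35:61 -34:103 -32:124 -31:120 -29:101 -28:44 -26:28 -25:29 -23:28 -22:27 -20:39 -19:87 -17:119 -16:125 -14:116 -13:75 -11:27 -10:28 -8:29 -7:30 -5:28 -4:55 -2:97 -1:110 1:122 2:108 4:205 5:228 7:227 8:231 10:176 11:111
0.12 [200. 136.] -55:227 -54:228 -52:187 -50:113 -49:113 -47:115 -46:106 -44:46 -43:28 -41:29 -40:29 -38:28 -37:29 -35:62 -34:106 -32:121 -31:119 -29:101 -28:45 -26:28 -25:29 -23:29 -22:27 -20:35 -19:84 -17:116 -16:124 -14:116 -13:77 -11:28 -10:29 -8:29 -7:29 -5:28 -4:53 -2:99 -1:126 1:121 2:102 4:186 5:229 7:226 8:227 10:226 11:230
0.135 [189. 146.] -55:227 -54:224 -52:211 -50:129 -49:113 -47:115 -46:105 -44:46 -43:28 -41:28 -40:29 -38:30 -37:28 -35:65 -34:106 -32:119 -31:118 -29:103 -28:47 -26:28 -25:30 -23:29 -22:29 -20:32 -19:83 -17:112 -16:121 -14:114 -13:81 -11:30 -10:29 -8:30 -7:29 -5:28 -4:52 -2:97 -1:123 1:119 2:99 4:179 5:229 7:226 8:226 10:226 11:226
```

View pics/m5.png

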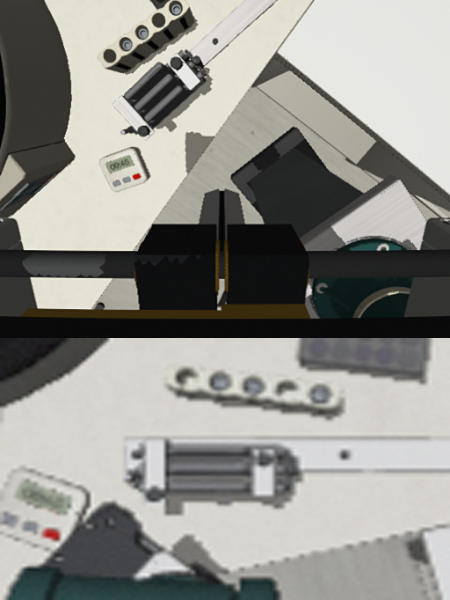

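All three sheets lie parallel, with centres at guard x of about −32, −16 and 0 mm. The bystanders are where they were, and the arm touches nothing.

```bash
python3 -c "
from h import *
print(robot.close_job())"
```

```text
the job is handed in; nothing more can be done
None
```

The splash guard is folded away: the end panel was lifted off its keeper and folded home first, then both panels were folded home against the fixed one, with the last check showing both parallel at their home positions, the bystanders not visibly moved, and the job handed in at about 18 s.

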